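Stand the mailing tube in its bay and bolt it in

TASK

The square cardboard mailing tube is lying slanted in the deep plywood bin. Tip it upright inside the bin, without lifting it out, so that it stands squarely on its end in the corner bay, close against the end wall; then push the sliding bolt across in front of it until its tip is fully home in the keeper. Leave the other things where they are.

Things in the scene. Friction and masses are not known exactly. Their poses are not given: they have to be found in the camera images.
- bin: Fixed open plywood bin. Origin: centre of its underside, on the table; x: its long direction, away from the robot (within 15 degrees); z up. All mm below are in this frame. Inside: x -135 to 135, y -85 to 85, floor top z 8, rim z 135; walls 8 thick. A full-height fin (y -23 to -15, x 60 to 135) parts off the corner bay. A fixed batten crosses it (x -71 to -55, top z 65).
- tube: Loose square stiff cardboard tube, plain end caps, 44 x 44 x 190 mm, about 0.2 kg (varies). Origin: its middle; z: its length, from the low end (on the floor, towards the end wall) to the raised end (over the batten). Starts 30 degrees above level, roughly along the bin, low edge near bin x 45. Gripped lightly (20 N) across its sides 18 mm from its end, it turns between the pads if its foot is braced. Either end may be up.
- bay (a point): Fixed point at the foot of the end wall, mid bay, on the bin floor (bin frame 135, 35, 8 mm). The bay is x 60 to 135, y -15 to 85, between fin and +y wall, open towards -x. The tube standing there must be less than 9 mm from the end wall (x 135) for the bolt to pass.
- guide (a point): Top of the fixed steel bolt guide on the +y wall (bin frame 75, 95, 167 mm); the guide spans x 52 to 98, y 82 to 105. A back plate runs on outward from it to y 178 (top z 141), with a low saddle at y 150 (top z 153).
- bolt (a joint): Slide of the steel barrel bolt, in m: 0 drawn fully back, grows as it moves towards bin -y, stop at 0.120 = fully home. It starts between 0 and 0.02. Stiff to slide: about 2.5 N plus 3 N per m/s; no spring, stays where left.
- bolt_handle (a point): Top of the bolt's upright round handle, 18 mm thick, which rises 47 mm above the bar. With the bolt drawn back it is at bin x 75, y 248, z 204 mm; moves with the bolt. The bar is 14 mm thick, axis at bin x 75, z 150; its tail ends 30 mm beyond the handle's axis.
- bolt_tip (a point): Tip of the bolt bar, 160 mm from the handle's axis (towards the keeper); at bin x 75, y 88, z 150 mm drawn back, y -32 fully home.
- keeper (a point): Centre of the mouth of the keeper, the opening the tip enters, 18 mm deep (bin frame 75, -15, 150 mm). The keeper is fixed on top of the fin: x 58 to 92, y -33 to -15, top z 167.
- spool_in_bin: Bystander: grey plastic spool, 38 mm across, 38 high, standing in the bin's near -y corner. Origin: centre of underside.
- big_spool: Bystander: empty white spool, 110 mm across, 90 high. Origin: centre of underside.
- glue_bottle: Bystander: white bottle, 44 mm across, 115 high, beside the bin. Origin: centre of underside.
- tin: Bystander: plain metal tin, 84 mm across, 110 high. Origin: centre of underside.
- core_ring: Bystander: short round cardboard core, 90 mm across, 50 high. Origin: centre of underside.
- carton: Bystander: closed cardboard carton 130 x 100 x 80 mm. Origin: centre of underside.
- hammer: Bystander: hammer lying on the table, about 0.3 m long. Origin: on its underside.
Not all that is in view belongs to the job. What is shaped like the tube but blue or yellow is not meant.

How it is judged:
On the way:
1. the tube stands upright in the bay, against the end wall, while the bolt is still drawn back ((angle between tube's own z axis and vertical below 0.12 rad or angle between tube's own z axis and vertical above 3.0216 rad) and x of tube in the frame of bin above 0.099 m and y of tube in the frame of bin between 0 and 0.07 m and height (world z) of tube between 0.098 and 0.109 m and value of joint bolt below 0.05 m), for 0.2 s.
At the end, for the whole second after the job is handed in: The tube stands on its end on the bin floor in the bay, within 0.06 rad of upright and its middle within about 14 mm of flush with the end wall, at rest and released; the bolt is at least 0.114 of its 0.120 m across, tip in the keeper ((angle between tube's own z axis and vertical below 0.06 rad or angle between tube's own z axis and vertical above 3.0816 rad) and x of tube in the frame of bin above 0.099 m and y of tube in the frame of bin between 0 and 0.07 m and height (world z) of tube between 0.098 and 0.109 m and value of joint bolt above 0.114 m and linear speed of tube below 0.02 m/s and angular speed of tube below 0.2 rad/s); the robot touches nothing.
It fails at once if the tube is lifted out of the bin (height (world z) of tube above 0.225 m or x of tube in the frame of bin above 0.14 m or x of tube in the frame of bin below -0.14 m or y of tube in the frame of bin above 0.12 m or y of tube in the frame of bin below -0.12 m).
It fails at once if a bystander is moved by more than 30 mm (distance of any of big_spool, glue_bottle, tin, core_ring, carton, hammer, spool_in_bin from where it was at the start of the episode above 0.03 m).
It also fails if it takes over 58 s, if anything falls off the work surface, if the arm or the gripper's body presses on something with over 40 N, if the wrist force passes 120 N, or if a joint passes its speed limit or range.

ROBOT

A 6-joint arm with a two-finger parallel gripper is mounted at the origin on the work surface. World frame = base frame: x ahead of the robot, y to its left, z up, the work surface at z = 0. Lengths are in m, angles in rad, forces in N, time in s.
With the tool pointing down it reaches from about 0.425 to 1.125 m from the base axis. Payload 14.9 kg.
Tool frame: the origin (TCP) lies on the centre line of the jaws, within the pads' length; the fingertips stand 25 mm ahead of it and the grasp point (between the pads) lies 6 mm ahead of it; z points along the fingers, x is the direction in which the jaws open and shut, and the axes are right-handed (so a half turn about z gives the same grasp; the last joint's range is limited). The gripper opens to 91 mm and grips with 3 to 60 N. Pads are 32 mm wide; open, the fingers measure 118 mm over their backs; the gripper's body (76 mm by 178 mm) begins 60 mm behind the grasp point.
Start: joints at [1.096, 0.379, 1.734, -0, 1.028, -0.033], TCP at [0.299, 0.633, 0.239] pointing down, gripper open.
Joint ranges: [-2.77, 2.77], [-0.74, 2.19], [0, 2.66], [-1.06, 4.2], [0.31, 2.87], [-3.08, 3.08]. Speed limits (rad/s): [1.89, 1.89, 2.39, 3.14, 3.14, 3.14].

INTERFACE

Orientations are given as [roll, pitch, yaw] about the fixed x, y, z axes, in that order (R = Rz(yaw) Ry(pitch) Rx(roll)).
In Python, from rig import ctrl gives the robot as it stands.
- The arm moves only by the tool play_rows, never from a script. Its argument "increments" is a list that holds one entry, the list of rows, each a list of 7 numbers: the opening, from -1 (shut) to 1 (fully open), then the shift along the world's x, y, z in m, then the turn, a rotation vector about the world's x, y, z in rad. In form: [[[jaw, x, y, z, wx, wy, wz], ...]]. A call has 1 to 5 rows; each row is the pose to reach, as a shift and turn from the pose measured when the call began; what a row does not reach only later rows make up. A row lasts 1/12 s, in which the tool goes at most 41.7 mm and 7.16 degrees, less where a joint would pass 70% of its speed; a pose out of reach is approached as far as the arm can. A call with a gripper value outside its range is refused whole. The fingers move at their own pace and stop on an object; "squeeze" is the grip in N (left out, the last holds). Time passes only in rows, so rows that repeat a pose let the fingers close. It gives the time, the measured TCP pose, the force and the opening at its end, in the units of the state.
- ctrl.read_state(): the state, without advancing time (a new reading comes with each control period).
- ctrl.snapshot(name): name is "side" or "top" or "wrist"; returns a dict with "image" (480x640x3 uint8, red, green, blue), "fx", "fy", "cx", "cy" (pixels), "eye" and "attitude" of the camera in the world. Camera axes: x right, y down, z forward; pixel columns grow to the right and rows downward; lengths in m; the calibration is good to about 2 mm. A picture is of the moment at which its call begins. There is no depth.
- ctrl.job_done(): hands the job in, once; it reports no verdict.
Trained networks look in a picture, given as the dict that the camera call returned (one of the last four; its "shot" number tells which), for a name from the list of things; names that differ only in an ending like _2 or _b are one class to them, and where a whole thing is asked for, a point or a joint stands for the part that bears it (a point fixed in the world has none). Each returns a list of dicts, best first, with "confidence" (0 to 1); they miss things now and then, are a little off and sometimes report something else, mostly with a low value. They report only what shows in the picture. A call takes as long as a camera call. They do not tell look-alikes from the thing itself.
- ctrl.boxes_of(picture, label): "location" ([row, column] in pixels, amid what is visible of it).
The state is a dict: "time": time; "q": joint angles; "joint_velocities": joint speeds; "joint_torque": joint torques, N m; "ee_pos": TCP position; "eef_rot": TCP orientation; "force": force on the tool from outside, world axes, zero at the start; "moment": the same for the moment, N m; "width": finger opening in m.
Only numpy, scipy, OpenCV 4.12 (cv2) and the standard library are available. Lean on these libraries where they do the work, as an engineer would, in place of code of your own. Each camera call takes 0.05 s, during which the arm holds its last target.

## Working session

There is one attempt and no reset: what is moved stays moved. The work goes in short steps, Python scripts to look and compute and a tool call to move; the robot and the scene stay as the last step left them, time stands still between calls to the robot, and variables do not carry over. Pictures are saved under pics/ and viewed, and the job is handed in when it is done.

Besides the shell and the picture viewer there is one more tool, called after "Emit:" in YAML: its name, and indented under it one key for each argument. play_rows: Moves the arm, as the interface text tells. Its arguments: {"type":"object","properties":{"increments":{"type":"array"},"squeeze":{"type":"number"}},"required":["increments"]}

```bash
ls; mkdir -p pics
python3 - <<'E'
from rig import ctrl
import cv2
print(ctrl.read_state())
for n in ["side","top","wrist"]:
    p=ctrl.snapshot(n); cv2.imwrite(f"pics/a_{n}.png",p["image"][:,:,::-1])
    print(n,{k:v for k,v in p.items() if k!="image"})
    for l in ["tube","bin","bolt_handle","bolt_tip","keeper","guide","spool_in_bin"]:
        print(l,[(d["location"],round(d["confidence"],2)) for d in ctrl.boxes_of(p,l)])
E
```

```text
pics
{'time': 0.0, 'q': array([ 1.09569513e+00,  3.79406172e-01,  1.73476224e+00,  1.43157245e-05,
        1.02852171e+00, -3.32972766e-02]), 'joint_velocities': array([-0.00070174, -0.00092333, -0.00060756,  0.00019435,  0.00105036,
       -0.00187724]), 'joint_torque': array([ 7.98489509e-05, -7.63734341e+01, -4.34377384e+01,  6.50519365e-02,
        4.23980830e-02, -1.13663129e-04]), 'ee_pos': array([0.29913345, 0.63246251, 0.2382991 ]), 'eef_rot': array([-3.14154387e+00,  1.09645783e-03,  1.12898504e+00]), 'force': array([ 0.24196475,  0.92562316, -0.26763403]), 'moment': array([ 0.04452881, -0.05985948,  0.01401197]), 'width': 0.09146732170425398}
side {'fx': 495.47073676194475, 'fy': 495.47073676194475, 'cx': 326.1408634286734, 'cy': 237.94951142890812, 'eye': array([ 0.3927632 , -1.08954179,  0.86114009]), 'attitude': array([-2.15666446,  0.00497843, -0.1117873 ]), 'shot': 1}
tube [([227.4, 399.4], 0.95), ([276.0, 321.5], 0.7), ([344.2, 227.2], 0.67)]
bin [([291.4, 354.3], 0.79)]
bolt_handle [([210.6, 364.6], 0.62)]
bolt_tip [([209.1, 365.1], 0.78)]
keeper [([291.6, 355.6], 0.
[... 287 characters left out ...]
4, -1.55367121e+00]), 'shot': 2}
tube [([324.1, 401.1], 0.88), ([292.3, 277.4], 0.69), ([232.7, 355.9], 0.66), ([151.4, 259.5], 0.56)]
bin [([212.6, 366.1], 0.58)]
bolt_handle [([299.6, 478.1], 0.75), ([188.7, 298.4], 0.62), ([261.2, 378.1], 0.58)]
bolt_tip [([188.3, 295.9], 0.51)]
keeper [([210.4, 366.5], 0.77)]
guide [([213.5, 363.3], 0.83)]
spool_in_bin [([263.1, 379.5], 0.6)]
wrist {'fx': 369.5883183058553, 'fy': 369.5883183058553, 'cx': 322.94762099424076, 'cy': 237.02299510031781, 'eye': array([0.23472542, 0.66339294, 0.38451724]), 'attitude': array([2.88407946e+00, 6.51745411e-08, 1.12873980e+00]), 'shot': 3}
tube []
bin []
bolt_handle []
bolt_tip []
keeper []
guide []
spool_in_bin []
```

View pics/a_side.png

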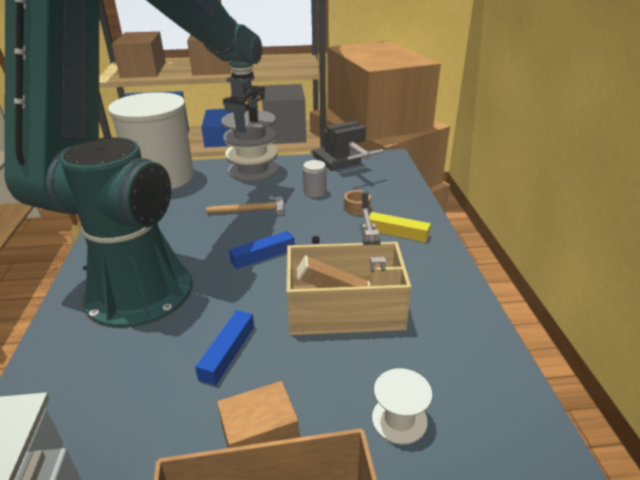

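View pics/a_top.png

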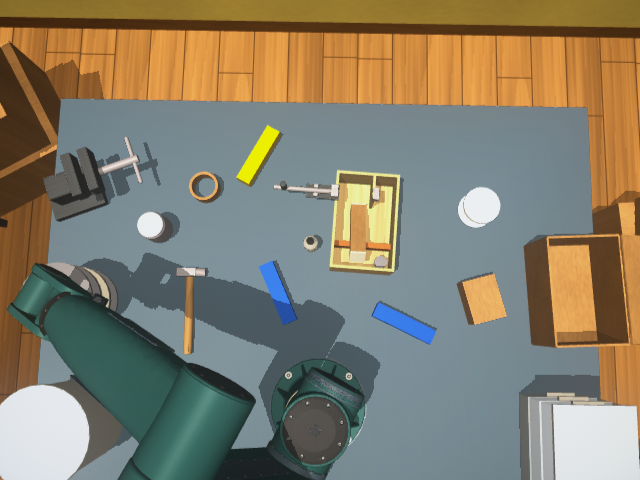

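The top view shows the brown tube in the bin at about (358,232). The look-alikes are two blue bars, (277,292) and (404,322), and a yellow one at (258,155). Only the brown one in the bin fits the description. I'll confirm it in enlarged crops.

Run:
```python
import cv2
a=cv2.imread("pics/a_top.png")[160:285,265:415]; cv2.imwrite("pics/c_top.png",cv2.resize(a,None,fx=5,fy=4.8,interpolation=cv2.INTER_CUBIC) if 0 else cv2.resize(a,None,fx=4.8,fy=4.8,interpolation=cv2.INTER_CUBIC))
a=cv2.imread("pics/a_side.png")[185:340,275:425]; cv2.imwrite("pics/c_side.png",cv2.resize(a,None,fx=3.8,fy=3.8,interpolation=cv2.INTER_CUBIC))
```

```text
(no output)
```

View pics/c_top.png

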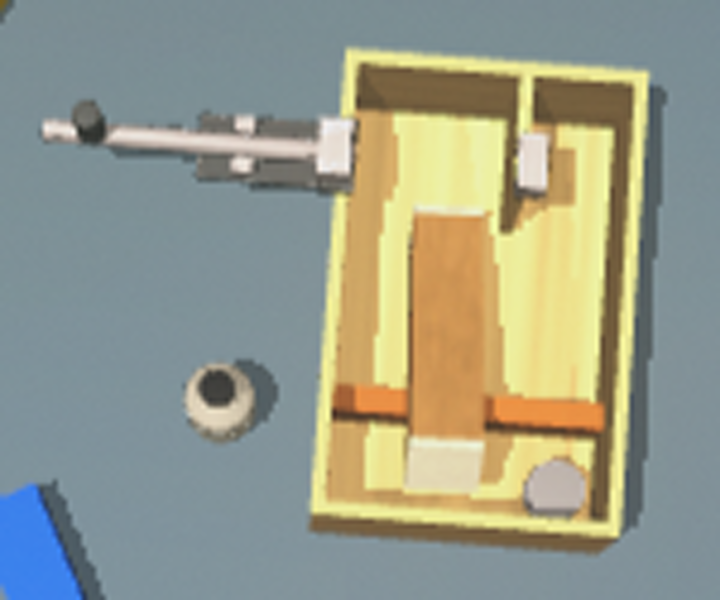

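View pics/c_side.png

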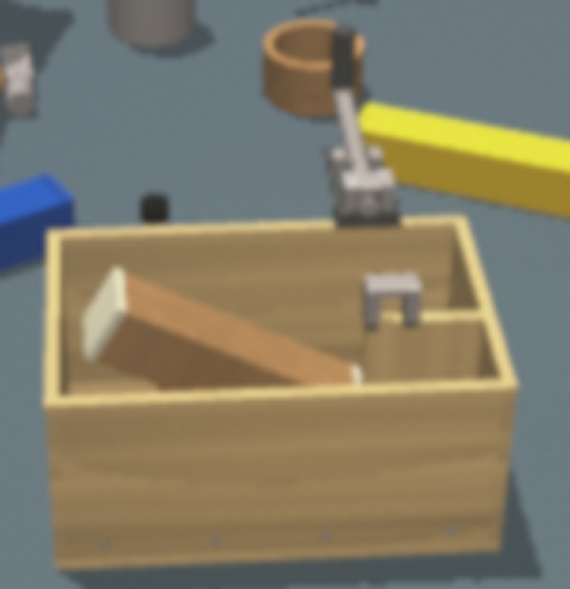

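```bash
cat > h.py <<'E'
import numpy as np
from scipy.spatial.transform import Rotation as R
from scipy.optimize import least_squares
CAM={'side':dict(f=495.47073676194475,c=(326.1408634286734,237.94951142890812),eye=[ 0.3927632 , -1.08954179,  0.86114009],att=[-2.15666446,  0.00497843, -0.1117873 ]),
'top':dict(f=608.5938986913144,c=(328.4569062913338,234.28971608050162),eye=[ 0.25162185, -0.0272237 ,  1.87961417],att=[-3.00013711e+00, -7.24323157e-04, -1.55367121e+00])}
def proj(cam,P):
    c=CAM[cam]; M=R.from_euler('xyz',c['att']).as_matrix()
    p=(np.atleast_2d(P)-c['eye'])@M
    return np.c_[c['c'][0]+c['f']*p[:,0]/p[:,2], c['c'][1]+c['f']*p[:,1]/p[:,2]]
def b2w(b,P):
    x,y,a=b; P=np.atleast_2d(P)
    return np.c_[x+np.cos(a)*P[:,0]-np.sin(a)*P[:,1], y+np.sin(a)*P[:,0]+np.cos(a)*P[:,1],P[:,2]]
E
cat > fit.py <<'E'
from h import *
T=lambda l:np.array([(265-.4+x/4.8,160-.4+y/4.8) for x,y in l])
S=lambda l:np.array([(275-.4+x/3.8,185-.4+y/3.8) for x,y in l])
rim=np.array([[.143,.093,.135],[.143,-.093,.135],[-.143,-.093,.135],[-.143,.093,.135]])
ot=T([(347,48),(649,72),(619,527),(313,514)]); os_=S([(465,217),(517,385),(45,403),(48,232)])
r=lambda b:np.r_[(proj('top',b2w(b,rim))-ot).ravel(),(proj('side',b2w(b,rim))-os_).ravel()]
s=least_squares(r,[.6,-.1,0]); b=s.x; print("bin",b,np.degrees(b[2]),s.fun.round(1))
pts=np.array([[.067-.0,.022,.046],[.067,-.022,.046],[-.0975,.022,.141],[-.0975,-.022,.141],[-.1195,.022,.103],[-.1195,-.022,.103]])
ott=T([(414,210),(487,213),(410,438),(483,441),(405,488),(478,493)])
pts_s=[3,2,4]; 
ots=S([(128,283),(117,268),(84,340)])
def tw(t):
    c=np.array([-.0263,0,0]); P=pts-c
    return b2w(b,b2w(t,P)+0)
# t: position in bin of centre, yaw
rt=lambda t:np.r_[(proj('top',tw(t))-ott).ravel()]
s2=least_squares(rt,[-.0263,0,0]); print("tube in bin",s2.x,s2.fun.round(1))
for n,p in dict(handle=(.075,.248,.204),guide=(.075,.095,.167),keeper=(.075,-.024,.167),tip=(.075,.088,.15),bay=(.135,.035,.008)).items():
    w=b2w(b,p); print(n,w.round(4),proj('top',w).round(1),proj('side',w).round(1), "crop",((proj('top',w)-[264.6,159.6])*4.8).round(0))
print("side tube", proj('side',tw(s2.x)).round(1), ots)
E
python3 fit.py
```

```text
bin [ 0.54490797 -0.12778716 -0.05619592] -3.2197891786809323 [-0.9 -0.1 -0.7 -0.6 -0.1  1.6 -1.  -0.5 -0.   0.3  0.4  1.3  0.1  1.5
  0.1  0.3]
tube in bin [-0.02680174  0.01505925  0.021266  ] [ 0.5 -1.1 -0.4 -0.9 -0.1  1.2 -0.   1.4  0.1 -0.3 -0.1 -0.5]
handle [[0.6337 0.1156 0.204 ]] [[279.6 183. ]] [[364.9 191.4]] crop [[ 72. 112.]]
guide [[ 0.6251 -0.0371  0.167 ]] [[333.7 189.7]] [[371.5 232.2]] crop [[332. 144.]]
keeper [[ 0.6184 -0.156   0.167 ]] [[375.1 192.7]] [[378.1 259.4]] crop [[530. 159.]]
tip [[ 0.6247 -0.0441  0.15  ]] [[336.1 191.1]] [[371.6 239.2]] crop [[343. 151.]]
bay [[ 0.6817 -0.1004  0.008 ]] [[353.6 183.2]] [[394.2 293.9]] crop [[427. 113.]]
side tube [[368.8 282.8]
 [371.4 293.6]
 [304.9 256.4]
 [305.7 266.9]
 [296.7 269. ]
 [297.2 279.8]] [[308.28421053 259.07368421]
 [305.38947368 255.12631579]
 [296.70526316 274.07368421]]
```

The crops confirm it: the brown tube lies over the batten, with its raised end at crop (445,465) and its foot at about (450,212). The bolt is drawn back, with its handle at crop (88,103), which puts it about 9 mm out. Now I'll raise the arm and move over.

Emit:
play_rows:
  increments:
    - [[1,0,0,0.04,0,0,0],[1,0.01,-0.02,0.08,0,0,0.03],[1,0.03,-0.05,0.11,0,0,0.06],[1,0.05,-0.085,0.11,0,0,0.09],[1,0.07,-0.12,0.11,0,0,0.12]]

```text
time: 1.62
ee_pos: [0.3679, 0.5164, 0.3517]
eef_rot: [3.14, -0.004, 1.252]
force: [-0.3, 0.5, -0.2]
width: 0.091
```

Emit:
play_rows:
  increments:
    - [[1,0.02,-0.035,0,0,0,0.03],[1,0.04,-0.07,0,0,0,0.06],[1,0.06,-0.105,0,0,0,0.08],[1,0.08,-0.14,0,0,0,0.1],[1,0.1,-0.175,0,0,0,0.12]]

```text
time: 2.03
ee_pos: [0.4684, 0.3396, 0.352]
eef_rot: [3.14, -0.004, 1.373]
force: [1.1, 1.4, -0.8]
width: 0.0913
```

Emit:
play_rows:
  increments:
    - [[1,0,-0.04,0,0,0,0.03],[1,0,-0.08,0,0,0,0.06],[1,0,-0.12,0,0,0,0.08],[1,0,-0.16,0,0,0,0.1],[1,0,-0.2,0,0,0,0.12]]

```text
time: 2.45
ee_pos: [0.468, 0.1379, 0.3521]
eef_rot: [3.139, -0.004, 1.494]
force: [1.2, -0.3, 0.0]
width: 0.0912
```

Emit:
play_rows:
  increments:
    - [[1,0,-0.04,0,0,0,0.02],[1,0,-0.08,0,0,0,0.04],[1,0,-0.12,0,0,0,0.04],[1,0,-0.16,0,0,0,0.04],[1,0,-0.2,0,0,0,0.04]]

```text
time: 2.87
ee_pos: [0.4675, -0.064, 0.3525]
eef_rot: [3.138, -0.004, 1.534]
force: [1.2, -1.1, 0.5]
width: 0.0913
```

Run:
```python
from rig import ctrl
import cv2,numpy as np
from h import *
b=[.5449,-.1278,-.0562]
p=ctrl.snapshot("wrist"); cv2.imwrite("pics/b_wrist.png",p["image"][:,:,::-1])
print({k:v for k,v in p.items() if k!="image"}, ctrl.read_state()['q'])
CAM['w']=dict(f=p['fx'],c=(p['cx'],p['cy']),eye=p['eye'],att=p['attitude'])
for n,q in dict(rimNR=(-.135,-.085,.135),rimNL=(-.135,.085,.135),rimFR=(.135,-.085,.135),rimFL=(.135,.085,.135),rimFLo=(.143,.093,.135),rimNLo=(-.143,.093,.135),keep=(.075,-.024,.167),guide=(.075,.095,.167),handle=(.075,.248,.204)).items(): print(n,proj('w',b2w(b,q)).round(1))
```

```text
{'fx': 369.5883183058553, 'fy': 369.5883183058553, 'cx': 322.94762099424076, 'cy': 237.02299510031781, 'eye': array([ 0.39562807, -0.06201874,  0.49784654]), 'attitude': array([ 2.88095984, -0.00416618,  1.53410129]), 'shot': 4} [-0.19756002 -0.12988185  2.09082907  0.00332112  1.17791825 -1.73084066]
rimNR [[172.4 154.6]]
rimNL [[349.8 158.1]]
rimFR [[192.5 395.8]]
rimFL [[340.8 397.9]]
rimFLo [[347.5 403.9]]
rimNLo [[358.5 149.7]]
keep [[237.7 367.5]]
guide [[354.1 369.2]]
handle [[521.5 395.5]]
```

View pics/b_wrist.png

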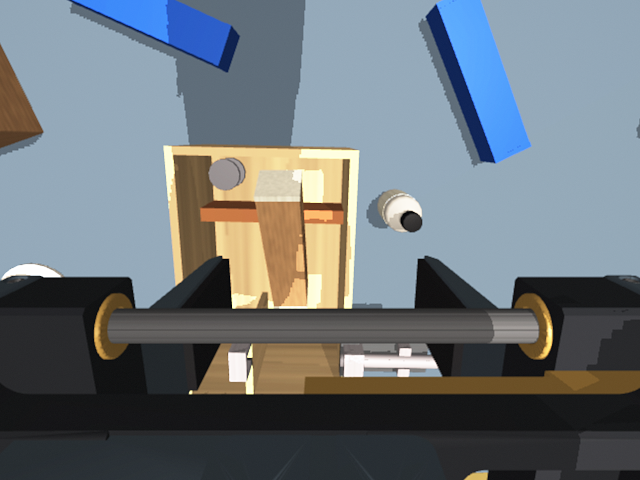

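The wrist view shows the tube's raised cap at about (280,185), resting over the batten. The bin rim corner at (358,149) matches the fitted pose. Now I'll compute the grasp point.

```bash
cat >> h.py <<'E'
B=[.5449,-.1278,-.0562]
E
python3 - <<'E'
from h import *
CAM['w']=dict(f=369.588,c=(322.95,237.02),eye=[ 0.39562807, -0.06201874,  0.49784654],att=[ 2.88095984, -0.00416618,  1.53410129])
t=[-.0268,.0151,.0213]
f=lambda P:b2w(B,b2w(t,np.array(P)-[-.0263,0,0]))
print(proj('w',f([[-.0975,.022,.141],[-.0975,-.022,.141],[-.1195,.022,.103],[-.1195,-.022,.103],[.067,.022,.046],[.067,-.022,.046]])).round(1))
print(f([-.0263-.0667,0,.1131]))
E
```

```text
[[297.9 195.9]
 [252.6 196. ]
 [299.8 169.7]
 [258.  169.8]
 [304.7 307.9]
 [271.7 308.1]]
[[ 0.4523311  -0.10889112  0.1131    ]]
```

Emit:
play_rows:
  increments:
    - [[1,-0.0155,-0.04,0,0,0,-0.02],[1,-0.0155,-0.041,-0.04,0,0,-0.02],[1,-0.0155,-0.041,-0.08,0,0,-0.02],[1,-0.0155,-0.041,-0.12,0,0,-0.02],[1,-0.0155,-0.041,-0.15,0,0,-0.02]]

```text
time: 3.33
ee_pos: [0.451, -0.1101, 0.2001]
eef_rot: [3.139, -0.003, 1.511]
force: [0.4, -0.1, 0.1]
width: 0.0911
```

Run:
```python
from rig import ctrl
import cv2
p=ctrl.snapshot("wrist"); cv2.imwrite("pics/d_wrist.png",p["image"][:,:,::-1])
print(ctrl.read_state()['eef_rot'])
```

```text
[-3.13767919 -0.00432402  1.51138573]
```

View pics/d_wrist.png

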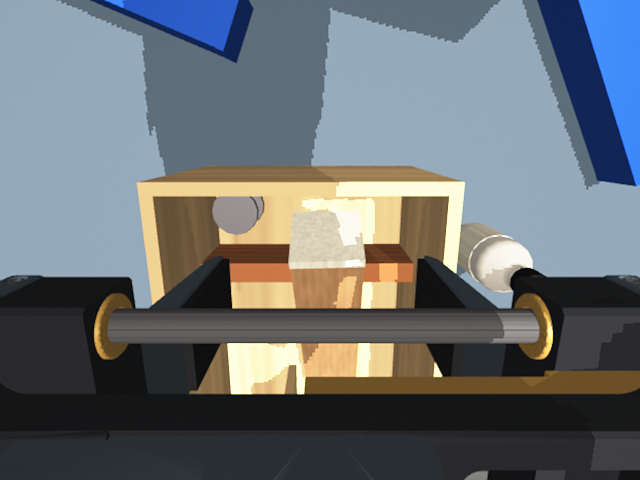

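The tube cap, around col 327, is centred between the fingers at about 323. Descending and gripping.

Emit:
play_rows:
  increments:
    - [[1,0.001,0.002,-0.035,0,0,0],[1,0.001,0.002,-0.065,0,0,0],[1,0.001,0.002,-0.081,0,0,0],[-1,0.001,0.002,-0.081,0,0,0],[-1,0.001,0.002,-0.081,0,0,0]]
  squeeze: 20

```text
time: 3.8
ee_pos: [0.45, -0.1073, 0.1153]
eef_rot: [-3.137, -0.004, 1.512]
force: [0.2, 0.8, 0.0]
width: 0.0806
```

Emit:
play_rows:
  increments:
    - [[-1,0,0,0,0,0,0],[-1,0,0,0,0,0,0],[-1,0,0,0,0,0,0]]

```text
time: 4.05
ee_pos: [0.451, -0.1075, 0.1168]
eef_rot: [-3.139, -0.004, 1.512]
force: [0.4, -0.2, -0.6]
width: 0.0606
```

Emit:
play_rows:
  increments:
    - [[-1,0,0,0.001,0,0,0],[-1,0,0,0.001,0,0,0],[-1,0,0,0.001,0,0,0],[-1,0,0,0.001,0,0,0]]

```text
time: 4.38
ee_pos: [0.4514, -0.1076, 0.1182]
eef_rot: [-3.14, -0.004, 1.512]
force: [0.5, 1.8, 5.6]
width: 0.0443
```

Emit:
play_rows:
  increments:
    - [[-1,0.008,0.0,0.004,0,0,0],[-1,0.018,0.003,0.005,0,0,0],[-1,0.028,0.006,0.005,0,0,0],[-1,0.038,0.01,0.005,0,0,0],[-1,0.045,0.0125,0.005,0,0,0]]

```text
time: 4.8
ee_pos: [0.498, -0.0946, 0.1231]
eef_rot: [-3.141, -0.004, 1.512]
force: [-0.3, -0.5, -1.8]
width: 0.0441
```

```bash
cat > look.py <<'E'
import sys
from rig import ctrl
import cv2,numpy as np
n=sys.argv[1]
p=ctrl.snapshot("side")["image"][185:340,275:425,::-1]; q=ctrl.snapshot("top")["image"][160:285,265:415,::-1]
a=cv2.resize(p,None,fx=2.6,fy=2.6,interpolation=cv2.INTER_CUBIC); c=cv2.resize(q,None,fx=2.6,fy=2.6,interpolation=cv2.INTER_CUBIC)
h=max(a.shape[0],c.shape[0]); z=np.zeros((h,a.shape[1]+c.shape[1],3),np.uint8); z[:a.shape[0],:a.shape[1]]=a; z[:c.shape[0],a.shape[1]:]=c
cv2.imwrite(f"pics/{n}.png",z); s=ctrl.read_state(); print(s['ee_pos'],s['force'],s['width'])
E
python3 look.py e1
```

```text
[ 0.49764818 -0.09461894  0.12304518] [ 0.06586873 -0.14877389 -1.37808943] 0.04422346780938017
```

View pics/e1.png

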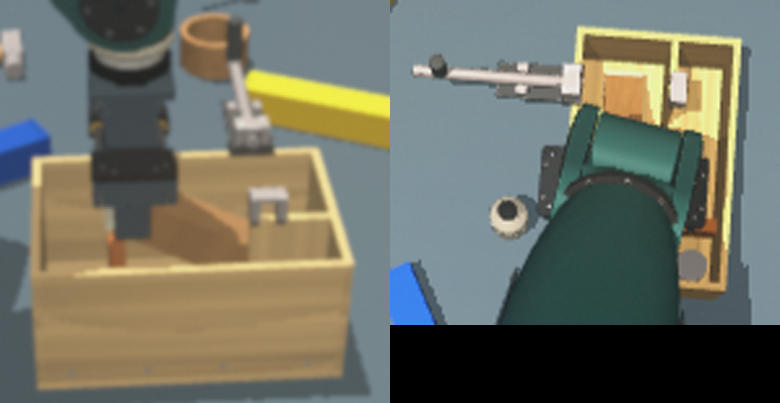

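Emit:
play_rows:
  increments:
    - [[-1,0.006,-0.0,0.005,0,0,0],[-1,0.012,-0.001,0.009,0,0,0],[-1,0.022,-0.001,0.019,0,0,0],[-1,0.034,-0.002,0.029,0,0,0],[-1,0.046,-0.003,0.038,0,0,0]]

```text
time: 5.32
ee_pos: [0.5408, -0.0969, 0.1613]
eef_rot: [-3.131, -0.005, 1.513]
force: [-24.8, 6.1, 14.1]
width: 0.0443
```

```bash
python3 look.py e2
```

```text
[ 0.54386094 -0.09737181  0.16273228] [-7.90090788  3.38102657  1.85817378] 0.043942415406207185
```

View pics/e2.png

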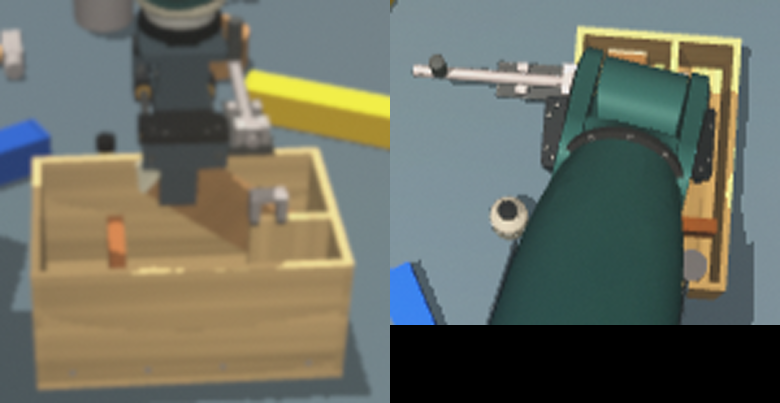

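Emit:
play_rows:
  increments:
    - [[-1,0.006,0.0,0.004,0,0,0],[-1,0.012,-0.001,0.006,0,0,0],[-1,0.018,-0.001,0.01,0,0,0],[-1,0.025,-0.001,0.013,0,0,0],[-1,0.025,-0.001,0.013,0,0,0]]

```text
time: 5.83
ee_pos: [0.5698, -0.0986, 0.1772]
eef_rot: [-3.137, -0.004, 1.513]
force: [-3.6, 1.3, 1.4]
width: 0.0439
```

Emit:
play_rows:
  increments:
    - [[-1,0.007,0.0,0.003,0,0,0],[-1,0.014,-0.001,0.005,0,0,0],[-1,0.021,-0.001,0.007,0,0,0],[-1,0.028,-0.002,0.009,0,0,0],[-1,0.028,-0.002,0.009,0,0,0]]

```text
time: 6.25
ee_pos: [0.599, -0.1008, 0.1874]
eef_rot: [-3.138, -0.004, 1.513]
force: [-1.4, 0.7, -0.8]
width: 0.044
```

```bash
python3 look.py e3
```

```text
[ 0.5982724  -0.10071708  0.1868126 ] [ 0.47912217 -0.55031553 -1.08428757] 0.04376451235908346
```

View pics/e3.png

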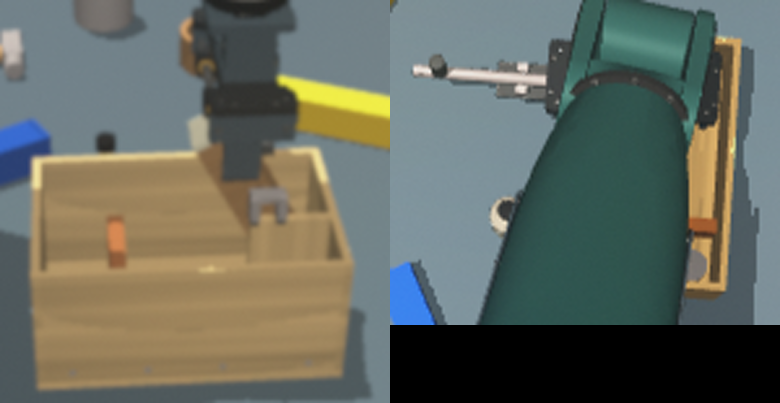

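```bash
cat > ov.py <<'E'
import sys
from rig import ctrl
import cv2
from h import *
# overlay tube model: argv name bx(foot edge) by theta(deg from level) zfoot
n=sys.argv[1]; x0,y0,th,z0=[float(v) for v in sys.argv[2:6]]
p=ctrl.snapshot("side"); im=p["image"][:,:,::-1].copy()
th=np.radians(th); u=np.array([-np.cos(th),0,np.sin(th)]); nn=np.array([np.sin(th),0,np.cos(th)])
V=[np.array([x0,y0,z0])+a*190e-3*u+c*44e-3*nn+np.array([0,d*.022,0]) for a in(0,1) for c in(0,1) for d in(-1,1)]
P=proj('side',b2w(B,np.array(V)))
x1,y1,w,h=330,170,100,130;s=5
im=cv2.resize(im[y1:y1+h,x1:x1+w],None,fx=s,fy=s,interpolation=cv2.INTER_CUBIC)
raw=im.copy()
Q=((P-[x1,y1]+.5)*s).astype(int)
for i in range(8):
    for j in (1,2,4):
        if not i&j: cv2.line(im,tuple(map(int,Q[i])),tuple(map(int,Q[i|j])),(0,0,255),1)
cv2.imwrite(f"pics/{n}.png",cv2.resize(np.hstack([raw,im]),None,fx=.8,fy=.8))
E
python3 ov.py f1 .09 .0305 70 .008
```

```text
(no output)
```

View pics/f1.png

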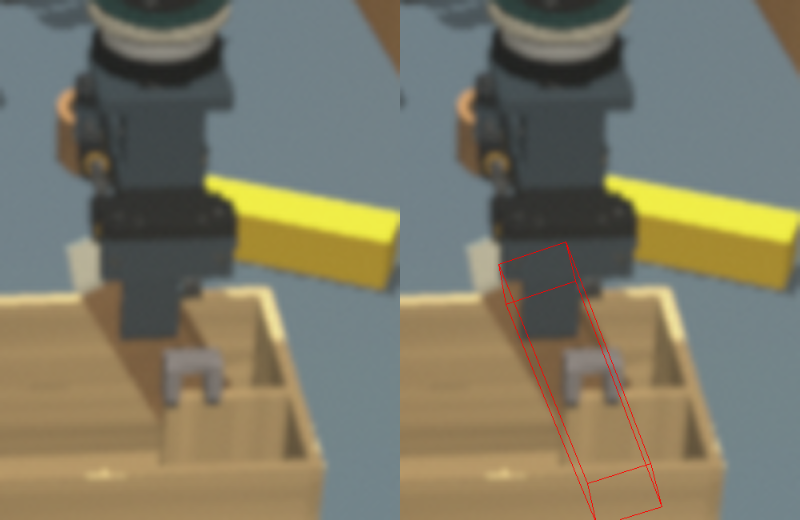

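```bash
python3 ov.py f2 .092 .0305 60 .015
```

```text
(no output)
```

View pics/f2.png

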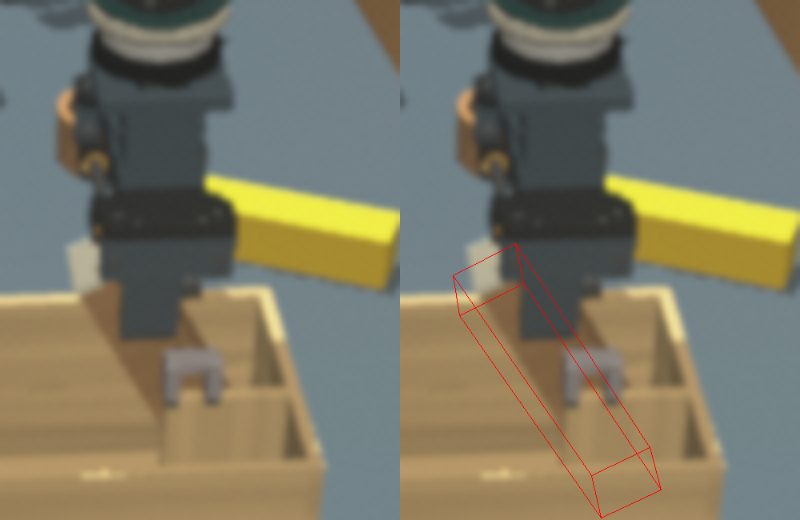

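```bash
cat > ft.py <<'E'
from h import *
def model(p,a,c,d):
    x0,z0,th=p; u=np.array([-np.cos(th),0,np.sin(th)]); nn=np.array([np.sin(th),0,np.cos(th)])
    return np.array([x0,.0305,z0])+a*.19*u+c*.044*nn+np.array([0,d*.022,0])
D=lambda x,y:np.array([330+x/4-.5,170+y/4-.5])
def fit(vp,vm,pb,pt):
    def r(p):
        q=lambda a,c,d:proj('side',b2w(B,model(p,a,c,d)))[0]
        o=[q(1,0,1)-D(*vp),q(1,0,-1)-D(*vm)]
        for pnt,(c,d) in ((pb,(0,-1)),(pt,(1,1))):
            if pnt is None: continue
            A,Bq=q(0,c,d),q(1,c,d); t=(Bq-A)/np.linalg.norm(Bq-A); w=D(*pnt)-A
            o.append([t[0]*w[1]-t[1]*w[0]])
        return np.concatenate(o)
    s=least_squares(r,[.09,.01,1.1],x_scale=[.01,.01,.1]); return s
if __name__=="__main__":
    for pt in (None,(190,305)):
        s=fit((68,247),(79,292),(160,418),pt)
        print(s.x,np.degrees(s.x[2]),s.fun.round(2), s.x[0]+.044*np.sin(s.x[2]))
        x0,z0,th=s.x; g=np.array([.0518-x0,.181-z0]); print("s,n",g@[-np.cos(th),np.sin(th)],g@[np.sin(th),np.cos(th)])
E
python3 ft.py
```

```text
[0.09826876 0.03149073 1.07120286] 61.37540304900047 [ 0.55  0.64 -0.53 -0.63  0.  ] 0.13689096505657147
s,n 0.15349758720797763 0.0308359894085684
[0.09934642 0.03211246 1.06562453] 61.055787982509855 [ 0.61  0.6  -0.47 -0.68 -0.32  0.47] 0.1378504367752434
s,n 0.15330065333162118 0.030447824138596726
```

The fit shows the tube at 61°, with its top corner on the end wall and its foot carried about 23 mm up. The pads now sit about 37 mm from the end. I'll grip more firmly and tilt the tool with the tube to bring it upright.

Emit:
play_rows:
  increments:
    - [[-1,-0.002,0,0,0,0,0],[-1,-0.002,0,0,0,0,0],[-1,0.004,0,-0.003,0.0035,0.06,0],[-1,0.011,-0.001,-0.007,0.007,0.122,0],[-1,0.011,-0.001,-0.007,0.007,0.122,0]]
  squeeze: 35

```text
time: 6.87
ee_pos: [0.6102, -0.1018, 0.1791]
eef_rot: [-3.013, -0.004, 1.512]
force: [-0.3, 0.4, -1.8]
width: 0.0436
```

Emit:
play_rows:
  increments:
    - [[-1,0.009,0,-0.002,0.0035,0.06,0],[-1,0.018,-0.001,-0.004,0.007,0.122,0],[-1,0.018,-0.001,-0.004,0.007,0.122,0]]

```text
time: 7.12
ee_pos: [0.6297, -0.103, 0.1747]
eef_rot: [-2.89, -0.004, 1.512]
force: [0.6, -0.0, -1.3]
width: 0.0442
```

```bash
python3 ov.py f3 .0896 .0305 75 .0144; python3 -c "
from rig import ctrl;s=ctrl.read_state();print(s['ee_pos'],s['eef_rot'],s['force'],s['q'],s['width'])"
```

```text
[ 0.62881635 -0.10282017  0.17458125] [-2.89245606 -0.00395811  1.51207779] [ 0.35679612  0.26152175 -1.37878246] [-0.18794936  0.45797091  1.7691972  -0.03048524  1.1622184  -1.68492598] 0.043966707517948886
```

View pics/f3.png

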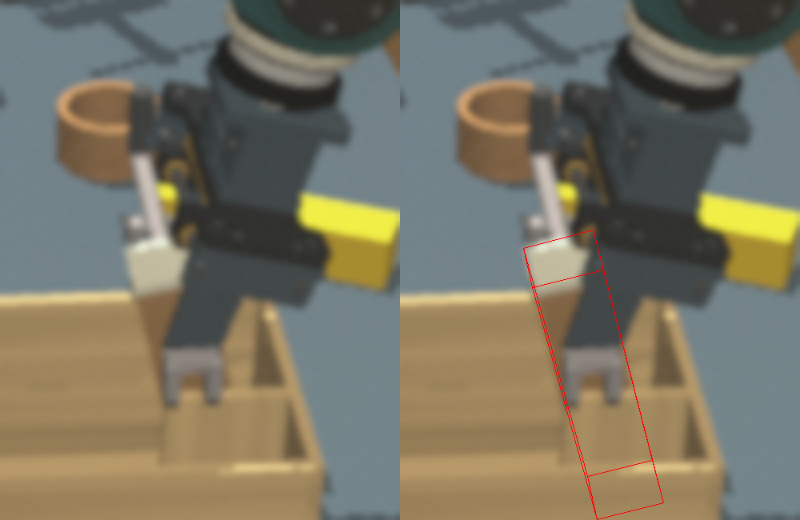

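Emit:
play_rows:
  increments:
    - [[-1,0.008,0,0,0.0035,0.06,0],[-1,0.016,-0.001,-0.001,0.007,0.122,0],[-1,0.026,-0.002,-0.001,0.011,0.19,0],[-1,0.036,-0.002,-0.002,0.015,0.262,0],[-1,0.036,-0.002,-0.002,0.015,0.262,0]]

```text
time: 7.58
ee_pos: [0.6657, -0.1048, 0.1716]
eef_rot: [-2.628, -0.004, 1.511]
force: [0.0, -0.7, -1.4]
width: 0.0438
```

```bash
python3 ov.py f4 .088 .0305 90 .012; python3 -c "
from rig import ctrl;s=ctrl.read_state();print(s['ee_pos'],s['eef_rot'],s['force'],s['q'],s['width'])"
```

```text
[ 0.66491298 -0.1047693   0.17157026] [-2.63100715 -0.00376394  1.51131249] [-0.10707528 -1.19926322 -2.07004795] [-0.17217909  0.6228424   1.56080846 -0.05200033  1.46628518 -1.66561003] 0.043858351053264626
```

View pics/f4.png

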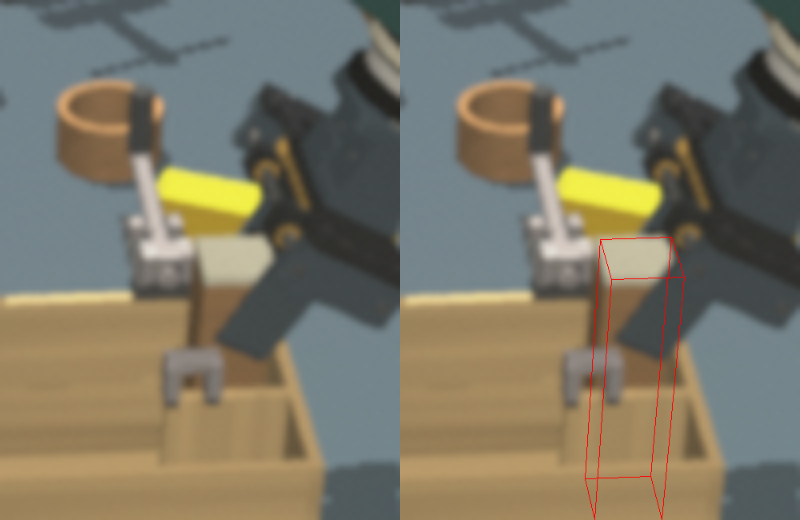

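Emit:
play_rows:
  increments:
    - [[-1,0,0,-0.002,0,0,0],[-1,0,0,-0.004,0,0,0],[-1,0,0,-0.004,0,0,0]]
  squeeze: 15

```text
time: 7.88
ee_pos: [0.6643, -0.1047, 0.1687]
eef_rot: [-2.633, -0.004, 1.511]
force: [-1.3, 0.4, 5.6]
width: 0.0438
```

Emit:
play_rows:
  increments:
    - [[-1,0,0,-0.002,0,0,0],[-1,0,0,-0.004,0,0,0],[-1,0,0,-0.004,0,0,0]]

```text
time: 8.13
ee_pos: [0.6644, -0.1047, 0.1674]
eef_rot: [-2.636, -0.004, 1.511]
force: [-1.8, 1.3, 18.1]
width: 0.0441
```

Emit:
play_rows:
  increments:
    - [[-1,0,0,0.001,0,0,0],[-1,0.002,0,0.001,0,0,0],[-1,0.004,0,0.001,0,0,0],[-1,0.006,0,0.001,0,0,0],[-1,0.006,0,0.001,0,0,0]]
  squeeze: 10

```text
time: 8.55
ee_pos: [0.6704, -0.1047, 0.1682]
eef_rot: [-2.637, -0.004, 1.511]
force: [0.1, -0.0, -1.5]
width: 0.0438
```

```bash
python3 ov.py f5 .09 .028 90 .008; python3 look.py f5b
```

```text
[ 0.67022672 -0.10470733  0.16807271] [-0.29127215  0.35730961 -2.05850048] 0.043970378665392044
```

View pics/f5.png

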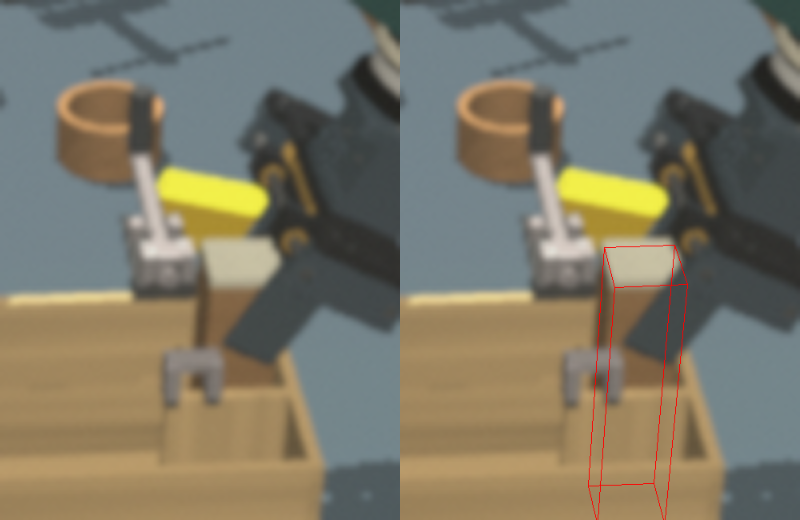

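View pics/f5b.png

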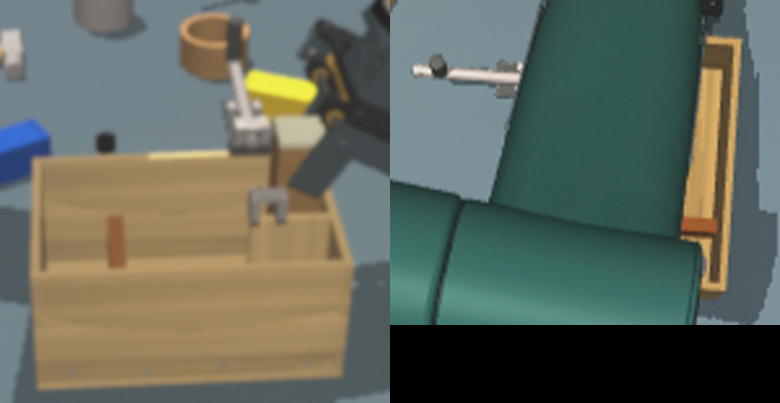

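Emit:
play_rows:
  increments:
    - [[-1,0.002,0,0,0,0,0],[-1,0.004,0,0,0,0,0],[-1,0.004,0,0,0,0,0]]

```text
time: 8.95
ee_pos: [0.6742, -0.1047, 0.1679]
eef_rot: [-2.635, -0.004, 1.511]
force: [-2.2, -0.7, -0.3]
width: 0.044
```

Emit:
play_rows:
  increments:
    - [[-1,0.002,0,0,0,0,0],[-1,0.004,0,0,0,0,0],[-1,0.004,0,0,0,0,0]]

```text
time: 9.2
ee_pos: [0.6777, -0.1049, 0.1678]
eef_rot: [-2.633, -0.004, 1.511]
force: [-5.8, -1.7, 2.0]
width: 0.0439
```

Emit:
play_rows:
  increments:
    - [[-1,0.002,0,0,0,0,0],[-1,0.002,0,0,0,0,0],[0.3,0.0,0,0,0,0,0],[0.3,0.0,0,0,0,0,0],[0.3,0.0,0,0,0,0,0]]

```text
time: 9.62
ee_pos: [0.6779, -0.1049, 0.168]
eef_rot: [-2.634, -0.004, 1.511]
force: [0.1, 0.1, -0.3]
width: 0.0585
```

Emit:
play_rows:
  increments:
    - [[0.3,0,0,0,0,0,0],[0.3,0,0,0,0,0,0],[0.3,0,0,0,0,0,0]]

```text
time: 9.87
ee_pos: [0.678, -0.1049, 0.1681]
eef_rot: [-2.634, -0.004, 1.511]
force: [0.5, -0.1, 0.2]
width: 0.0592
```

```bash
python3 ov.py f6 .091 .028 90 .008;python3 -c "
from rig import ctrl;s=ctrl.read_state();print(s['ee_pos'],s['eef_rot'],s['force'],s['q'],s['width'])"
```

```text
[ 0.67796982 -0.10484683  0.16803992] [-2.63375626 -0.00367281  1.51111482] [-0.37241194  0.07219227 -0.06722   ] [-0.1695795   0.64399336  1.53183015 -0.05041432  1.47147524 -1.66368317] 0.05923747827876257
```

View pics/f6.png

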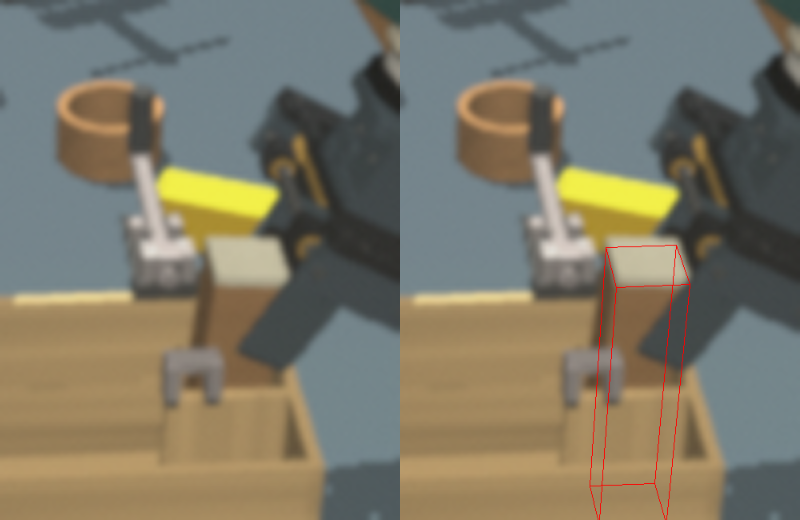

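Released. The cap corners at (205,238) and (290,284) match the model of an upright tube flush with the end wall. Retreating along the tool axis.

Emit:
play_rows:
  increments:
    - [[0.35,0.01,-0.0005,0.0175,0,0,0],[0.35,0.0195,-0.001,0.035,0,0,0],[0.35,0.034,-0.002,0.061,0,0,0],[0.35,0.0486,-0.003,0.0874,0,0,0],[0.35,0.0486,-0.003,0.12,-0.007,-0.12,0]]

```text
time: 10.33
ee_pos: [0.728, -0.1078, 0.2838]
eef_rot: [-2.746, -0.005, 1.512]
force: [1.7, -0.0, 0.5]
width: 0.0612
```

Emit:
play_rows:
  increments:
    - [[0,0,0.02,0.03,-0.007,-0.12,0],[-1,0,0.05,0.06,-0.014,-0.24,0],[-1,0,0.08,0.06,-0.021,-0.36,0],[-1,0,0.12,0.06,-0.023,-0.39,0],[-1,0,0.15,0.06,-0.023,-0.39,0]]

```text
time: 10.75
ee_pos: [0.727, 0.0444, 0.3457]
eef_rot: [-3.141, -0.005, 1.514]
force: [0.8, 0.2, -0.9]
width: 0.0309
```

```bash
python3 ov.py f7 .091 .028 90 .008; python3 look.py f7b; python3 -c "
from rig import ctrl;s=ctrl.read_state();print(s['ee_pos'],s['eef_rot'],s['force'],s['q'],s['width'])"
```

```text
[0.72772244 0.04414292 0.34423198] [ 0.28113282 -0.07984061  0.48318794] 0.018986705017003044
[0.72772244 0.04414292 0.34423198] [-3.13690572 -0.00438395  1.51621682] [ 0.28113282 -0.07984061  0.48318794] [ 0.02703089  0.33079754  1.59920727  0.00506716  1.21590603 -1.49096724] 0.018986705017003044
```

View pics/f7.png

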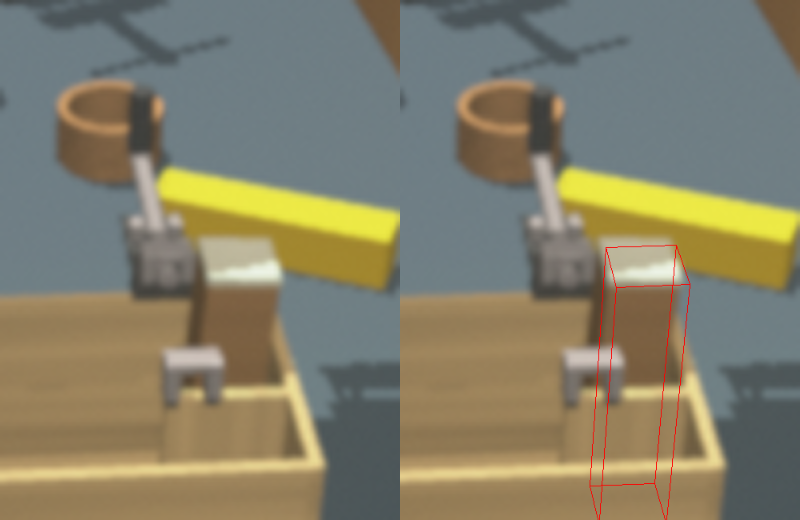

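View pics/f7b.png

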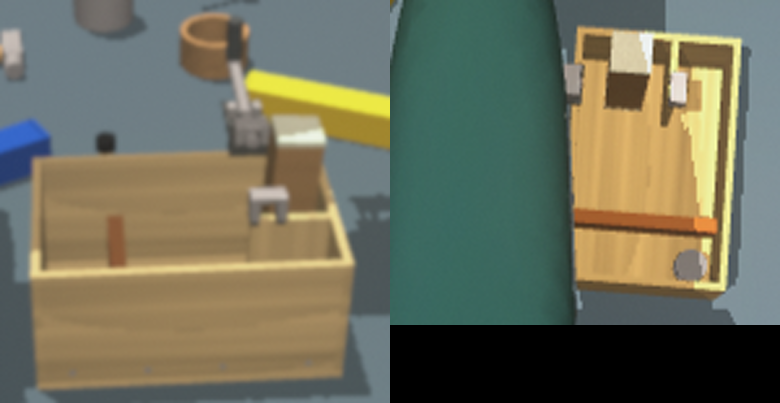

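Run:
```python
from rig import ctrl
import cv2
from h import *
p=ctrl.snapshot("top"); im=p["image"][:,:,::-1].copy()
x1,y1,w,h,s=320,160,90,60,8
im=cv2.resize(im[y1:y1+h,x1:x1+w],None,fx=s,fy=s,interpolation=cv2.INTER_CUBIC)
def dr(pts,col):
    Q=((proj('top',b2w(B,np.array(pts)))-[x1,y1]+.5)*s).astype(np.int32); cv2.polylines(im,[Q],True,col,1); print(Q.tolist())
x0,y0=.091,.028
for z in (.198,): dr([[x0,y0-.022,z],[x0,y0+.022,z],[x0+.044,y0+.022,z],[x0+.044,y0-.022,z]],(0,0,255))
dr([[-.135,-.085,.135],[.135,-.085,.135],[.135,.085,.135],[-.135,.085,.135]],(255,0,0))
dr([[.143,-.093,.135],[.143,.093,.135],[-.143,.093,.135],[-.143,-.093,.135]],(255,0,0))
dr([[.058,-.033,.167],[.092,-.033,.167],[.092,-.015,.167],[.058,-.015,.167]],(0,255,0))
cv2.imwrite("pics/g1.png",im)
```

```text
[[369, 196], [244, 187], [253, 66], [377, 75]]
[[570, 867], [613, 135], [151, 102], [98, 833]]
[[636, 116], [131, 79], [74, 853], [591, 891]]
[[466, 313], [472, 220], [422, 217], [416, 310]]
```

View pics/g1.png

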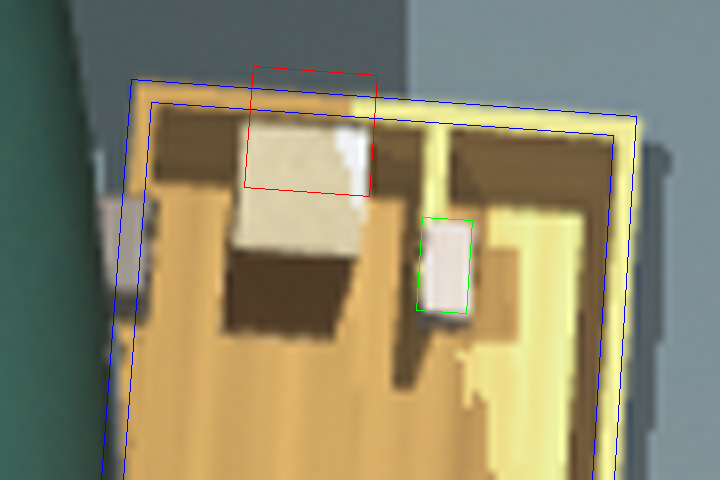

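```bash
cat > tri.py <<'E'
from h import *
D=lambda x,y:np.array([330+x/4-.5,170+y/4-.5]); T=lambda x,y:np.array([320+x/8-.5,160+y/8-.5])
def tri(s,t):
    r=least_squares(lambda P:np.r_[proj('side',P)[0]-s,proj('top',P)[0]-t],[.65,-.1,.2]); P=r.x-[B[0],B[1],0]; a=B[2]
    return np.round([np.cos(a)*P[0]+np.sin(a)*P[1],-np.sin(a)*P[0]+np.cos(a)*P[1],P[2]],4),r.fun.round(1)
if __name__=="__main__":
    for n,s,t in [("farL",(270,238),(246,122)),("farR",(282,282),(368,128)),("nearR",(208,285),(358,257)),("nearL",(200,240),(232,247)),
      ("rimFR",(326,463),(638,117))]:
        print(n,*tri(D(*s),T(*t)))
E
python3 tri.py
```

```text
farL [0.1237 0.0508 0.2013] [-2.9  0.6  0.4 -3.3]
farR [0.1246 0.0075 0.1978] [-2.5  0.5  0.4 -3. ]
nearR [0.0792 0.0082 0.1969] [-2.9  0.6  0.3 -3.4]
nearL [0.0797 0.0528 0.2002] [-3.2  0.7  0.4 -3.7]
rimFR [ 0.142  -0.0929  0.1406] [-0.2  0.   0.  -0.2]
```

```bash
python3 look.py g2; python3 -c "
from rig import ctrl;print(ctrl.read_state()['time'])"
```

```text
[0.72816436 0.04139322 0.34370738] [-0.29856728 -0.3296526   0.24585165] 0.0075147463046901465
11.05
```

View pics/g2.png

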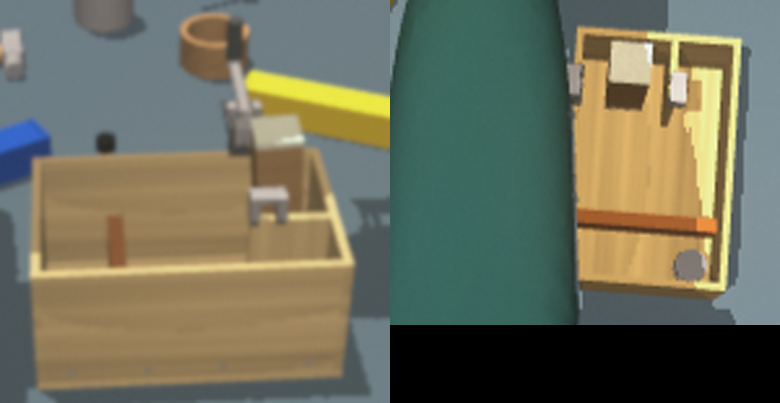

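The tube is moving: its cap went from side crop (299,130) to (277,130), so it is rocking back toward -x. I'll look again a moment later.

Emit:
play_rows:
  increments:
    - [[-1,0,0.03,0,0,0,0]]

```text
time: 11.13
ee_pos: [0.7285, 0.0672, 0.3435]
eef_rot: [-3.136, -0.003, 1.509]
force: [0.2, -0.6, -0.1]
width: 0.0009
```

```bash
python3 look.py g3
```

```text
[0.72829829 0.07226948 0.34331142] [-0.12515356 -0.42771153 -0.04320182] 0.0006688952114126507
```

View pics/g3.png

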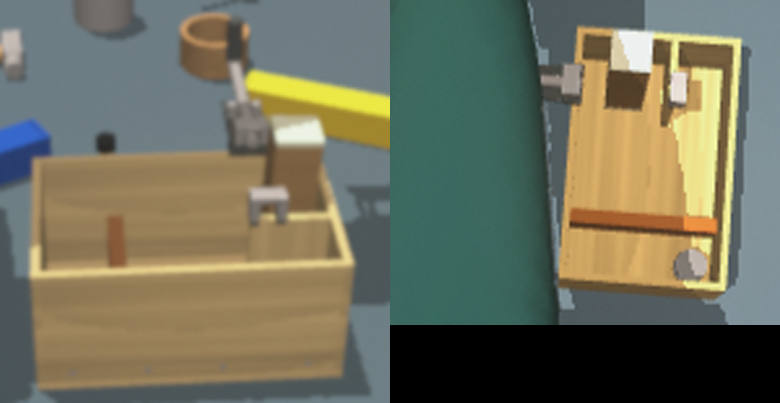

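It is rocking back upright, with its cap at crop (297,130) again. I'll let it damp while moving above the start position for the bolt push.

Emit:
play_rows:
  increments:
    - [[-1,-0.02,0.03,0,0,0,0],[-1,-0.05,0.055,0,0,0,0],[-1,-0.08,0.075,0,0,0,0],[-1,-0.093,0.078,-0.01,0,0,0],[-1,-0.093,0.078,-0.01,0,0,0]]

```text
time: 11.65
ee_pos: [0.6329, 0.1502, 0.332]
eef_rot: [-3.134, -0.004, 1.514]
force: [0.0, -0.2, -0.8]
width: 0.0002
```

Emit:
play_rows:
  increments:
    - [[-1,0,0,0,0,0,0],[-1,0,0,0,0,0,0],[-1,0,0,0,0,0,0],[-1,0,0,0,0,0,0],[-1,0,0,0,0,0,0]]

```text
time: 12.07
ee_pos: [0.6336, 0.1497, 0.3321]
eef_rot: [-3.134, -0.004, 1.513]
force: [0.2, 1.1, -1.1]
width: 0.0005
```

Emit:
play_rows:
  increments:
    - [[-1,0,0,0,0,0,0],[-1,0,0,0,0,0,0],[-1,0,0,0,0,0,0],[-1,0,0,0,0,0,0],[-1,0,0,0,0,0,0]]

```text
time: 12.48
ee_pos: [0.6336, 0.1498, 0.3321]
eef_rot: [-3.134, -0.004, 1.513]
force: [0.6, -0.6, 0.4]
width: 0.0003
```

```bash
python3 look.py g4; python3 ov.py g5 .091 .028 90 .008
```

```text
[0.63360357 0.14975816 0.33211802] [-0.679363    0.05780135  0.20646949] 0.00032389375714279487
```

View pics/g4.png

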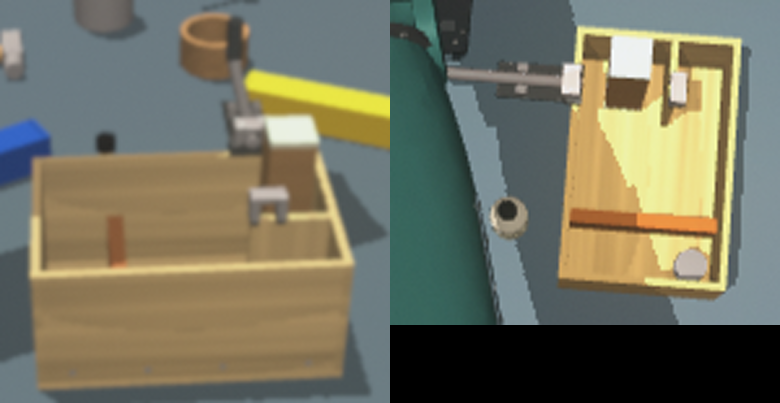

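View pics/g5.png

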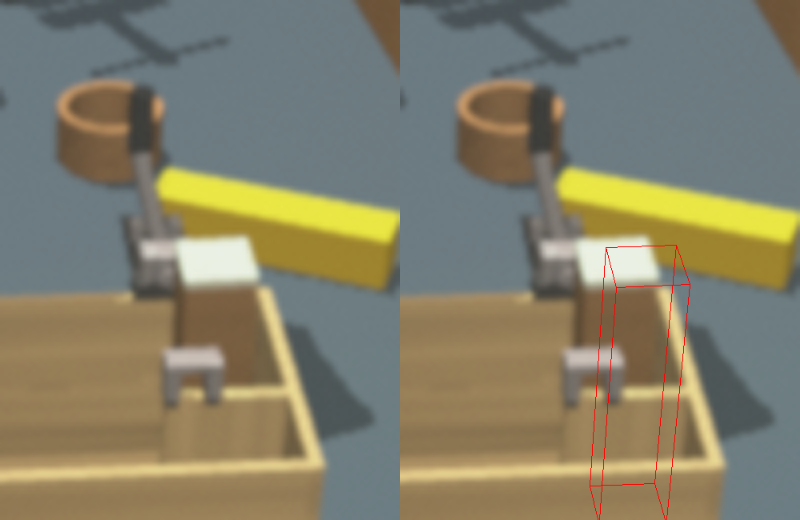

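```bash
cat > cap.py <<'E'
from rig import ctrl
from tri import *
import cv2
# fit upright tube x,y,lean by overlay in both views
im={}
for c,(x1,y1,w,h,s) in dict(side=(340,200,80,70,5),top=(330,160,80,70,5)).items():
    p=ctrl.snapshot(c); im[c]=cv2.resize(p["image"][y1:y1+h,x1:x1+w,::-1],None,fx=s,fy=s,interpolation=cv2.INTER_CUBIC)
import sys
cv2.imwrite(f"pics/{sys.argv[1]}.png",np.hstack([im['side'],im['top']])); print(ctrl.read_state()['time'])
E
python3 cap.py h1
```

```text
12.7333
```

View pics/h1.png

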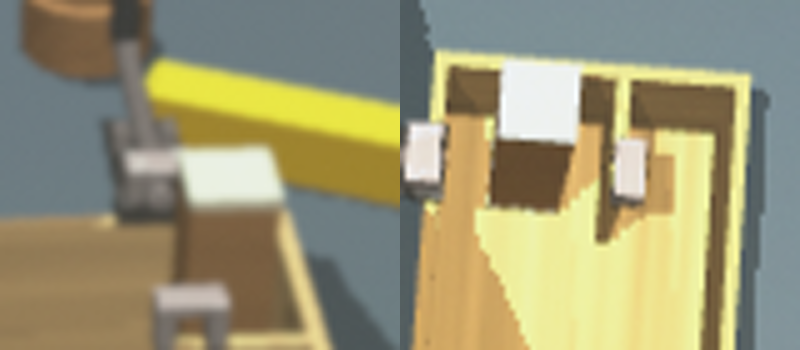

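Run:
```python
from tri import *
S=lambda x,y:np.array([340+x/5-.5,200+y/5-.5]);T=lambda x,y:np.array([330+(x-400)/5-.5,160+y/5-.5])
for n,s,t in [("farL",(272,149),(503,59)),("farR",(286,203),(581,66)),("nearR",(190,209),(576,143)),("nearL",(178,150),(498,138)),("FRrim",None,None)]:
    if s: print(n,*tri(S(*s),T(*t)))
```

```text
farL [0.1236 0.0524 0.2013] [ 0.1 -0.  -0.   0.1]
farR [0.1231 0.0081 0.1989] [ 0.2 -0.  -0.   0.2]
nearR [0.0776 0.008  0.1976] [ 0.5 -0.1 -0.1  0.6]
nearL [0.0771 0.0521 0.2028] [ 0.2 -0.  -0.   0.3]
```

It has settled upright, but triangulation puts its centre at bin x≈0.100, about 12 mm off the wall. I'll regrip it at the top with the tool vertical, carry it about 11 mm toward the wall and lower it.

Emit:
play_rows:
  increments:
    - [[1,0.003,-0.04,0,0,0,0],[1,0.006,-0.08,0,0,0,0],[1,0.009,-0.12,0,0,0,0],[1,0.012,-0.16,0,0,0,0],[1,0.013,-0.2,0,0,0,0]]

```text
time: 13.15
ee_pos: [0.6466, -0.052, 0.3322]
eef_rot: [-3.134, -0.004, 1.513]
force: [0.1, 1.2, -0.2]
width: 0.0313
```

Emit:
play_rows:
  increments:
    - [[1,0,-0.03,0,0,0,0],[1,0,-0.053,-0.02,0,0,0],[1,0,-0.053,-0.055,0,0,0],[1,0,-0.053,-0.055,0,0,0],[1,0,-0.053,-0.055,0,0,0]]

```text
time: 13.57
ee_pos: [0.6457, -0.1049, 0.2762]
eef_rot: [-3.131, -0.005, 1.513]
force: [0.5, -0.1, 0.4]
width: 0.0644
```

```bash
python3 cap.py h2; python3 -c "
from rig import ctrl;import cv2;s=ctrl.read_state();print(s['ee_pos'],s['eef_rot'],s['width']);cv2.imwrite('pics/h2w.png',ctrl.snapshot('wrist')['image'][:,:,::-1])"
```

```text
13.6667
[ 0.64723922 -0.10447371  0.27891053] [-3.13538433 -0.00393021  1.51396992] 0.07219541167533418
```

View pics/h2w.png

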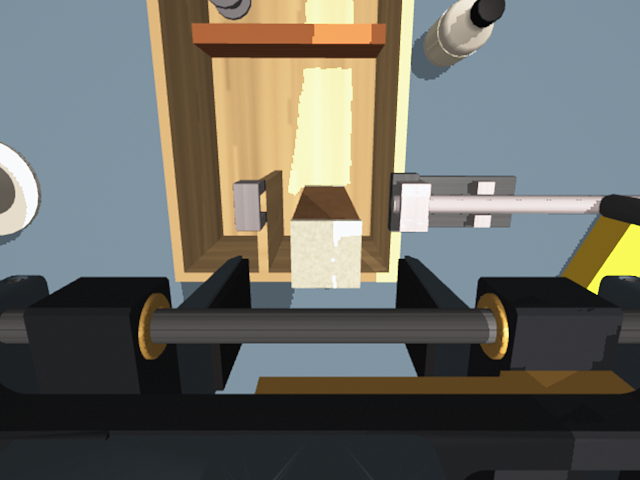

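View pics/h2.png

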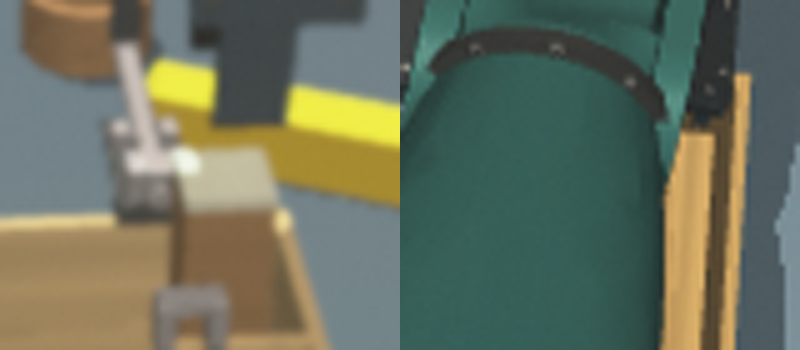

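The tube is steady, with its cap centred at col 326 between the fingers at about 323. Descending and gripping.

Emit:
play_rows:
  increments:
    - [[1,-0.001,0,-0.04,0,0,0],[1,-0.001,0,-0.07,0,0,0],[1,-0.001,0,-0.085,0,0,0],[-1,-0.001,0,-0.085,0,0,0],[-1,-0.001,0,-0.085,0,0,0]]
  squeeze: 15

```text
time: 14.13
ee_pos: [0.6471, -0.1041, 0.1952]
eef_rot: [-3.137, -0.004, 1.515]
force: [0.8, 0.2, 0.6]
width: 0.0807
```

Emit:
play_rows:
  increments:
    - [[-1,0,0,0,0,0,0],[-1,0,0,0,0,0,0],[-1,0,0,0,0,0,0],[-1,0,0,0,0,0,0],[-1,0,0,0,0,0,0]]

```text
time: 14.55
ee_pos: [0.6473, -0.1041, 0.1956]
eef_rot: [-3.137, -0.004, 1.515]
force: [-0.0, 0.7, 0.1]
width: 0.0476
```

Emit:
play_rows:
  increments:
    - [[-1,0,0,0,0,0,0],[-1,0,0,0,0,0,0],[-1,0,0,0,0,0,0]]
  squeeze: 35

```text
time: 14.8
ee_pos: [0.6472, -0.1041, 0.1955]
eef_rot: [-3.137, -0.004, 1.515]
force: [0.2, 0.5, 0.0]
width: 0.0435
```

Emit:
play_rows:
  increments:
    - [[-1,0,0,0.002,0,0,0],[-1,0.003,0,0.0025,0,0,0],[-1,0.006,0,0.0025,0,0,0],[-1,0.009,-0.0005,0.0025,0,0,0],[-1,0.009,-0.0005,0.0025,0,0,0]]

```text
time: 15.22
ee_pos: [0.6568, -0.1047, 0.198]
eef_rot: [-3.138, -0.004, 1.515]
force: [0.2, -0.2, -2.1]
width: 0.0438
```

Emit:
play_rows:
  increments:
    - [[-1,0.001,0,0,0,0,0],[-1,0.002,0,0,0,0,0],[-1,0.002,0,0,0,0,0]]

```text
time: 15.47
ee_pos: [0.659, -0.1047, 0.198]
eef_rot: [-3.138, -0.004, 1.515]
force: [-0.2, -0.9, -1.9]
width: 0.044
```

```bash
python3 ov.py h3 .091 .03 90 .010; python3 -c "
from rig import ctrl;s=ctrl.read_state();print(s['ee_pos'],s['force'],s['width'])"
```

```text
[ 0.65890414 -0.10466473  0.19801088] [-1.25489733  0.43434013 -2.12264656] 0.04357812180099997
```

View pics/h3.png

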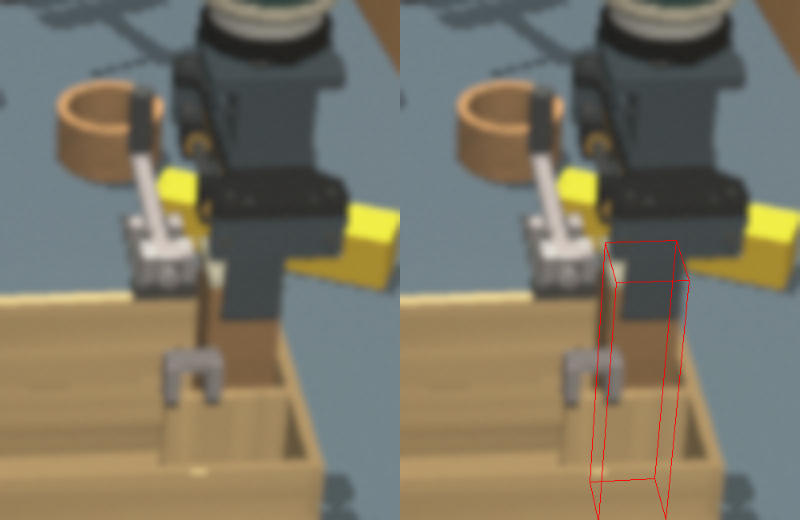

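Emit:
play_rows:
  increments:
    - [[-1,0,0,-0.001,0,0,0],[-1,0,0,-0.002,0,0,0],[-1,0,0,-0.0028,0,0,0],[-1,0,0,-0.0028,0,0,0]]

```text
time: 15.85
ee_pos: [0.659, -0.1046, 0.1955]
eef_rot: [-3.138, -0.004, 1.515]
force: [-1.2, 0.8, 2.8]
width: 0.0443
```

Emit:
play_rows:
  increments:
    - [[-1,0,0,-0.0005,0,0,0],[-1,0,0,-0.0005,0,0,0],[-1,0,0,-0.0005,0,0,0]]
  squeeze: 5

```text
time: 16.1
ee_pos: [0.6593, -0.1046, 0.1955]
eef_rot: [-3.138, -0.004, 1.515]
force: [-0.6, 0.4, 5.3]
width: 0.0441
```

On the floor. Opening gently.

Emit:
play_rows:
  increments:
    - [[0.1,0,0,0,0,0,0],[0.3,0,0,0,0,0,0],[0.5,0,0,0,0,0,0],[0.5,0,0,0,0,0,0],[0.5,0,0,0,0,0,0]]

```text
time: 16.52
ee_pos: [0.6592, -0.1046, 0.1953]
eef_rot: [-3.138, -0.004, 1.515]
force: [0.2, -0.3, -0.8]
width: 0.0682
```

Emit:
play_rows:
  increments:
    - [[0.5,0,0,0,0,0,0],[0.5,0,0,0.015,0,0,0],[0.5,0,0,0.035,0,0,0],[0.5,0,0,0.07,0,0,0],[0.5,0,0,0.1,0,0,0]]

```text
time: 16.93
ee_pos: [0.6591, -0.1046, 0.2977]
eef_rot: [-3.138, -0.004, 1.515]
force: [1.0, 0.6, 0.7]
width: 0.0681
```

Emit:
play_rows:
  increments:
    - [[0,0,0.03,0.03,0,0,0],[-1,0,0.07,0.03,0,0,0],[-1,-0.005,0.11,0.03,0,0,0],[-1,-0.01,0.15,0.03,0,0,0],[-1,-0.015,0.19,0.03,0,0,0]]

```text
time: 17.35
ee_pos: [0.6436, 0.0871, 0.3294]
eef_rot: [-3.139, -0.004, 1.515]
force: [1.2, 0.4, -0.2]
width: 0.0382
```

Emit:
play_rows:
  increments:
    - [[-1,-0.005,0.03,0,0,0,0],[-1,-0.008,0.06,0,0,0,0],[-1,-0.008,0.06,0,0,0,0]]

```text
time: 17.6
ee_pos: [0.6349, 0.1514, 0.3308]
eef_rot: [-3.14, -0.005, 1.518]
force: [0.1, 0.2, -0.1]
width: 0.0177
```

```bash
python3 cap.py k1; python3 -c "
from rig import ctrl;s=ctrl.read_state();print(s['ee_pos'],s['force'],s['width'])"
```

```text
17.7
[0.63551667 0.14802379 0.33046216] [-0.85937096 -0.08729949  0.90968211] 0.009836288571522812
```

View pics/k1.png

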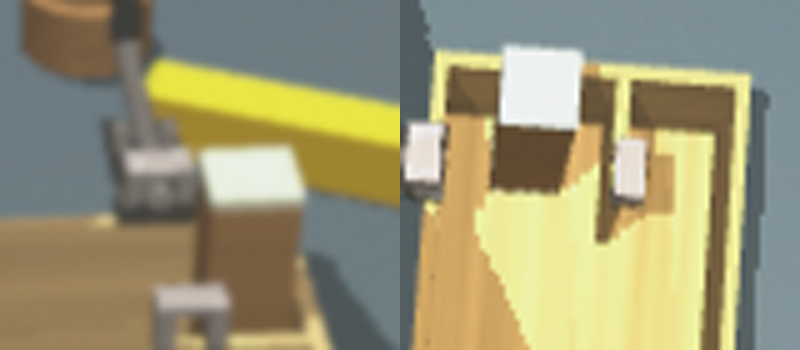

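```bash
python3 - <<'E'
from tri import *
S=lambda x,y:np.array([340+x/5-.5,200+y/5-.5]);T=lambda x,y:np.array([330+(x-400)/5-.5,160+y/5-.5])
for n,s,t in [("farL",(292,147),(505,44)),("farR",(306,202),(583,51)),("nearR",(211,208),(578,129)),("nearL",(199,149),(500,122))]:
    print(n,*tri(S(*s),T(*t)))
print("start",b2w(B,[.075,.277,.195]),"end",b2w(B,[.075,.1505,.195]))
E
python3 cap.py k2
```

```text
farL [0.1328 0.0519 0.2023] [-0.1  0.   0.  -0.1]
farR [0.1323 0.0075 0.1993] [ 0. -0. -0.  0.]
nearR [0.0868 0.0073 0.198 ] [ 0.2 -0.  -0.   0.2]
nearL [0.0869 0.0516 0.2032] [ 0. -0. -0.  0.]
start [[0.6353408  0.14454989 0.195     ]] end [[0.62823524 0.01824961 0.195     ]]
17.8
```

View pics/k2.png

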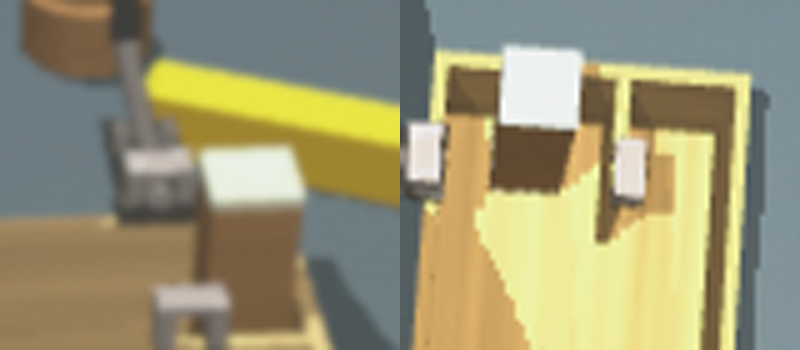

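The tube is standing still and upright: its centre is at bin x≈0.110, about 2–3 mm from the wall, and two pictures agree. Now the bolt.

Emit:
play_rows:
  increments:
    - [[-1,0,0,-0.04,0,0,0],[-1,0,0,-0.08,0,0,0],[-1,0,0,-0.11,0,0,0],[-1,0,0,-0.134,0,0,0],[-1,0,0,-0.134,0,0,0]]
  squeeze: 20

```text
time: 18.22
ee_pos: [0.6334, 0.1447, 0.1913]
eef_rot: [-3.133, -0.002, 1.513]
force: [-1.2, -0.2, -0.2]
width: 0.0006
```

Run:
```python
from rig import ctrl
import cv2
p=ctrl.snapshot("side")["image"][170:270,310:430,::-1]; cv2.imwrite("pics/m1.png",cv2.resize(p,None,fx=6,fy=6,interpolation=cv2.INTER_CUBIC)); s=ctrl.read_state();print(s['ee_pos'],s['force'],s['q'])
```

```text
[0.63479522 0.14510233 0.19420221] [-0.42461743 -0.54818042  0.97292172] [ 0.18740731  0.35960974  1.85522969  0.00506834  0.93161    -1.32850633]
```

View pics/m1.png

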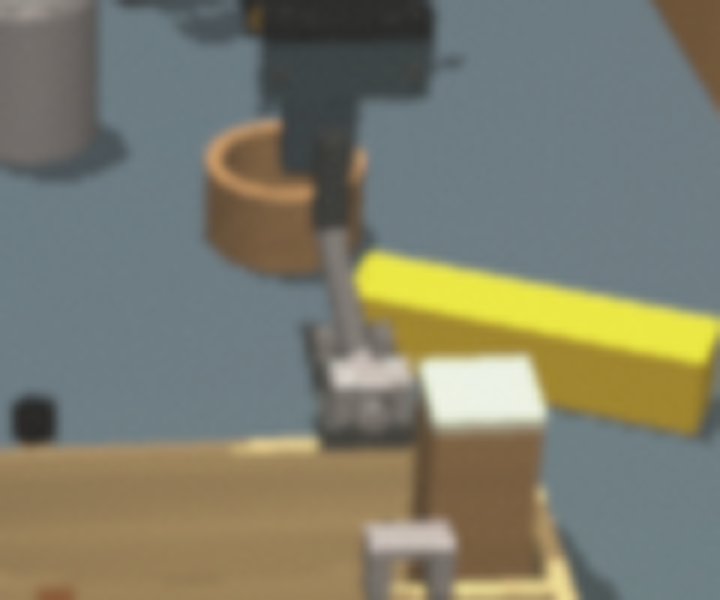

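The finger is behind the handle, which shows at (330,180) in the crop with the finger at (318,130). Pushing toward -y.

Emit:
play_rows:
  increments:
    - [[-1,0.001,-0.008,0,0,0,0],[-1,0.0,-0.016,0,0,0,0],[-1,0.0,-0.024,0,0,0,0],[-1,-0.0,-0.032,0,0,0,0],[-1,-0.001,-0.04,0,0,0,0]]

```text
time: 18.68
ee_pos: [0.6345, 0.1042, 0.1955]
eef_rot: [-3.138, -0.003, 1.513]
force: [2.7, 2.6, 2.3]
width: 0.0003
```

Emit:
play_rows:
  increments:
    - [[-1,-0.0005,-0.01,0,0,0,0],[-1,-0.001,-0.02,0,0,0,0],[-1,-0.0015,-0.03,0,0,0,0],[-1,-0.002,-0.04,0,0,0,0],[-1,-0.0025,-0.05,0,0,0,0]]

```text
time: 19.1
ee_pos: [0.6319, 0.0531, 0.1957]
eef_rot: [-3.138, -0.003, 1.512]
force: [-0.3, 3.0, 2.2]
width: 0.0006
```

Run:
```python
from rig import ctrl
import cv2
p=ctrl.snapshot("side")["image"][170:270,310:430,::-1]; cv2.imwrite("pics/m2.png",cv2.resize(p,None,fx=6,fy=6,interpolation=cv2.INTER_CUBIC)); s=ctrl.read_state();print(s['ee_pos'],s['force'],s['q'])
```

```text
[0.63188085 0.0518123  0.19554207] [ 1.38083686 -0.26931884  0.15252254] [ 0.04381673  0.33213775  1.89100026  0.00403943  0.92181673 -1.47063941]
```

View pics/m2.png

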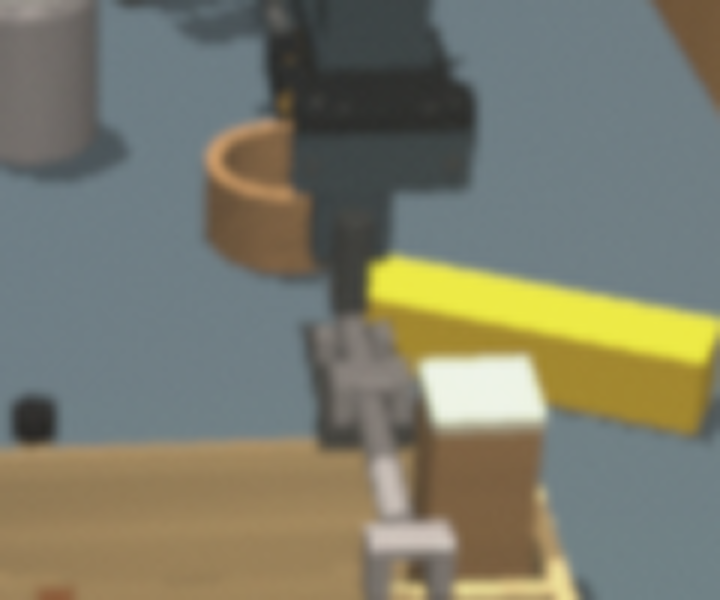

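The bolt tip clears the tube and is entering the keeper, near (395,510). Continuing until it reaches the stop.

Emit:
play_rows:
  increments:
    - [[-1,-0.0005,-0.008,0,0,0,0],[-1,-0.001,-0.016,0,0,0,0],[-1,-0.0015,-0.024,0,0,0,0],[-1,-0.0015,-0.029,0,0,0,0],[-1,-0.0015,-0.029,0,0,0,0]]

```text
time: 19.57
ee_pos: [0.6302, 0.0218, 0.1954]
eef_rot: [-3.138, -0.002, 1.511]
force: [0.6, 0.7, 0.1]
width: 0.0009
```

Emit:
play_rows:
  increments:
    - [[-1,0,-0.002,0,0,0,0],[-1,0,-0.004,0,0,0,0],[-1,0,-0.005,0,0,0,0],[-1,0,-0.005,0,0,0,0]]

```text
time: 19.9
ee_pos: [0.6301, 0.0168, 0.1953]
eef_rot: [-3.137, -0.002, 1.511]
force: [-1.1, 0.4, -0.1]
width: 0.0001
```

Emit:
play_rows:
  increments:
    - [[-1,0,-0.002,0,0,0,0],[-1,0,-0.004,0,0,0,0],[-1,0,-0.004,0,0,0,0]]

```text
time: 20.15
ee_pos: [0.63, 0.0147, 0.1954]
eef_rot: [-3.137, -0.006, 1.511]
force: [-2.3, 21.4, 1.7]
width: -0.0
```

Emit:
play_rows:
  increments:
    - [[-1,0,-0.002,0,0,0,0],[-1,0,-0.003,0,0,0,0],[-1,0,-0.003,0,0,0,0]]

```text
time: 20.4
ee_pos: [0.6299, 0.0145, 0.1954]
eef_rot: [-3.136, -0.011, 1.51]
force: [-0.6, 29.8, 1.2]
width: 0.0003
```

The force rose to 30 N with no further travel, so the bolt is at its stop. Backing off and checking.

Emit:
play_rows:
  increments:
    - [[-1,0,0.01,0,0,0,0],[-1,0,0.03,0,0,0,0],[-1,0,0.06,0.03,0,0,0],[-1,0,0.09,0.06,0,0,0],[-1,0,0.12,0.1,0,0,0]]

```text
time: 20.82
ee_pos: [0.6293, 0.1299, 0.2878]
eef_rot: [-3.135, -0.01, 1.51]
force: [0.0, -1.3, -0.1]
width: 0.0003
```

Emit:
play_rows:
  increments:
    - [[-1,0,0.04,0.03,0,0,0],[-1,0,0.08,0.03,0,0,0],[-1,0,0.12,0.03,0,0,0],[-1,0,0.12,0.03,0,0,0]]

```text
time: 21.15
ee_pos: [0.6292, 0.2551, 0.3189]
eef_rot: [-3.137, -0.011, 1.513]
force: [-0.3, -0.8, -0.6]
width: 0.0007
```

```bash
python3 cap.py n1; python3 look.py n2
python3 - <<'E'
from h import *
for v in (.114,.12): w=b2w(B,[.075,.248-v,.204]); print(proj('top',w),((proj('side',w)-[340,200]+.5)*5).round(),((proj('top',w)-[330,160]+.5)*5+[400,0]).round())
E
```

```text
21.25
[0.62916068 0.24925352 0.31742152] [ 0.06784676  0.53328127 -0.50706405] 0.0005928530726523193
[[320.0045037  185.89115245]] [[154.  63.]] [[353. 132.]]
[[322.13161867 186.0444501 ]] [[155.  69.]] [[363. 133.]]
```

View pics/n1.png

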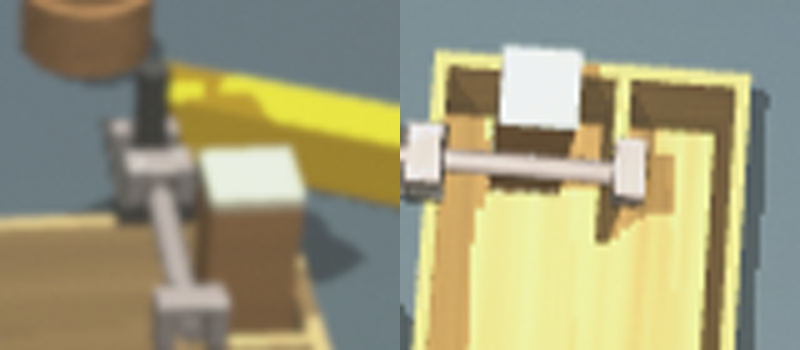

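View pics/n2.png

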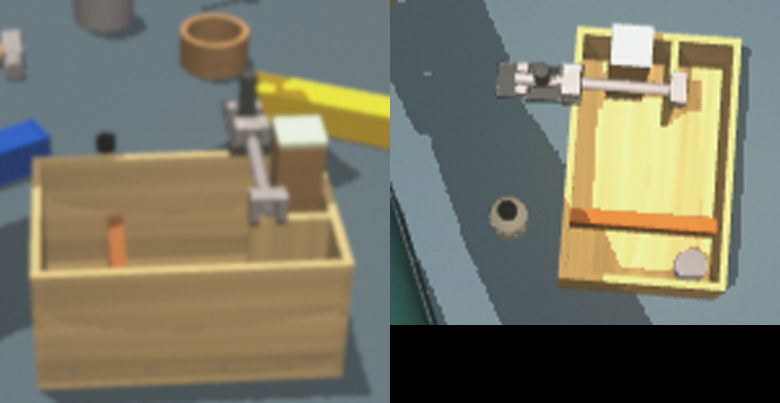

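```bash
python3 -c "
from rig import ctrl;s=ctrl.read_state();print(s['time'],s['force'],ctrl.job_done())"
```

```text
the job is handed in; nothing more can be done
21.35 [ 0.06784676  0.53328127 -0.50706405] None
```

The job is handed in at 21.35 s: the tube stands upright in the corner bay and the bolt is pushed fully across in front of it. No verdict was reported, so this rests on my own checks.

**What I did:**
1. I gripped the tube at its raised end, braced its foot against the end wall, and tilted the tool with it until it was upright.
2. After the first release it rocked for about a second and settled about 12 mm off the wall, too far for the bolt to pass. It had leaned against the wall before that, so I can't say whether the upright condition was already met then.
3. I regripped it at the top, lifted it 2–3 mm, carried it to the wall, set it down and let go.
4. I pushed the bolt by its handle with the closed fingers.

**Last checks:**
- **Tube:** it was at rest and upright, with its centre at about bin x 0.110, y 0.030, so 2–3 mm from the wall. I measured this before pushing the bolt; after the push its cap was at the same pixels in the side and top views.
- **Bolt:** it reached the stop, with the push force rising to about 30 N and no further travel. In the top view the handle is at column 323, against 322 expected at 0.120, and the tip is inside the keeper.
- **Other things:** the arm is clear of everything, with no contact force. The bystanders look unmoved in the pictures I took; I did not measure them one by one.

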